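# Turn the stack-nest bin and stack it

## Task

Stack the empty green bin on the grey bin that holds a rubber mould: turn it end for end, so that its orange-marked end lies over the unmarked end of the grey bin and it does not nest down onto the mould, and let its four feet drop fully into the pockets of the black strip on the grey rim. The strip can sit anywhere along its travel, so find the pockets gently by feel, without forcing or shoving, then let go of the bin; leave the grey bin where it stands and the other things alone.

Things in the scene. Friction and masses are not known exactly. Their poses are not given: they have to be found in the camera images.
- upper_bin: Empty green plastic bin, 150 long (own x) x 64 wide (own y) x 50 high, about 0.2 kg. Origin: centre of its underside, level with the soles of its feet; z up. It stands on the bench pointing within 40 degrees of the way the grey bin points, i.e. in the nesting direction.
- lower_bin: Grey plastic bin holding a pink mould, 152 long (own x), 80 wide over its rim, 44 high, 1.2 kg, loose on the bench. Origin: centre of its underside; z up. Open slots in its walls at x = -55 and +15 let the green bin's feet through if both bins point the same way: it then nests and lands on the mould.
- upper_mark (a point): Centre of the orange mark on the green bin's -x end (x = -75, 38 up).
- lower_mark (a point): Centre of the orange mark on the grey bin's -x end (x = -75, 22 up).
- mould: Pink rubber mould 63 x 44 x 23 lying in the grey bin, its top about 28.5 above the bench. Origin: centre of its underside.
- talc_pot: Bystander: round white plastic pot, 71 across, 45 high, on the bench; origin under its centre.
- spare_mould: Bystander: pink rubber mould 82 x 55 x 28 on the bench; origin under its centre.
- open_mould: Bystander: cream and pink mould half 86 x 66 x 24 on the bench; origin under its centre.
- upper_grip (a point): Point on the green bin's axis 40 above its origin. Both long sides are upright flat bands here, 64 apart (y = +-32), from 30 to 50 above the origin: grip across own y near x = 0. Below the bands the walls lean inwards.
- upper_feet (a point): Middle between the green bin's four feet, at their soles (x = -20 from its origin). The feet are 12 long (x) and 12 high, stand at x = -55 and x = +15 of the bin and reach out to y = +-33.
- lower_ledge (a point): Point on the grey bin's axis, 38 above its origin, level with the ledge of its rim (y = +-29 to +-38). On the ledge lies the black stacking strip, 6 thick (top at 44), both sides joined as one part. Green bin seated: its origin is at this height; riding on the strip: at 44.
- pockets (a point): Middle (x = +10.5, 38 up) of the strip's four pockets if the strip were in its home position: pockets at x = -24.5 and +45.5 of the grey bin, each 14 long for the 12 long feet, 6 deep, closed outside at y = +-36. In use the strip is clamped an unmeasured distance D = 2.5 to 19 from home in +x (gentle pushes do not move it). This point does not move with it.
- lower_seat (a point): Where the origin of the turned green bin would sit if the strip were home: x = -9.5, y = 0, 38 up on the grey bin. In truth that bin drops only with its origin D further in +x (within 1) and within 2 sideways. Set down at x = -13 to -10 of the grey bin, its feet ride on flat strip and can be slid in +x until they drop.

How it is judged:
By the outcome, as a careful person would: the job done as asked, in the order asked, and still so for the second after the job is handed in, with the robot touching nothing.
It also fails if it takes over 72 s, if anything falls off the work surface, if the arm or the gripper's body presses on something with over 40 N, if the wrist force passes 120 N, or if a joint passes its speed limit or range.

## Robot

A 6-joint arm with a two-finger parallel gripper is mounted at the origin on a cart in front of the work surface, level with it; the furniture and walls round the work are solid. World frame = base frame: x ahead of the robot, y to its left, z up, the work surface at z = 0. Lengths are in m, angles in rad, forces in N, time in s.
With the tool pointing down it reaches from about 0.35 to 0.975 m from the base axis. Payload 4.9 kg.
Tool frame: the origin (TCP) lies at the very end of the fingers, on their centre line; the grasp point (between the pads) lies 19 mm behind it; z points along the fingers, x is the direction in which the jaws open and shut, and the axes are right-handed (so a half turn about z gives the same grasp; the last joint's range is limited). The gripper opens to 85 mm and grips with 20 to 120 N. Pads are 22 mm wide; open, the fingers measure 114 mm over their backs; the gripper's body (76 mm by 85 mm) begins 54 mm behind the grasp point. The pads swing forward as they close: fully open they stand 13 mm farther back than shut.
Start: joints at [-0.119, 0.053, 1.613, -0, 1.476, -0.119], TCP at [0.625, 0, 0.231] pointing down, gripper open.
Joint ranges: [-3.01, 3.01], [-1.01, 2.22], [0.06, 2.58], [-1.02, 4.17], [0.09, 2.62], [-3.14, 3.14]. Speed limits (rad/s): [2.57, 2.57, 3.14, 3.14, 3.14, 3.14].

## Interface

Orientations are given as a unit quaternion [w, x, y, z].
In Python, from plant import * gives the robot as it stands.
- The arm moves only by the shell command python3 -m inch 'ROWS'. ROWS is text: rows parted by semicolons, each of 7 numbers parted by spaces: the shift along the tool's x, y, z in m, then the turn, a rotation vector about the tool's x, y, z in rad, then the closure, from 0 (fully open) to 1 (shut). A call has 1 to 10 rows; each row shifts and turns the commanded pose from where the row before left it, along the tool's axes as they then stand; what a row does not reach is not made up. A row lasts 1/12 s, in which the tool goes at most 41.7 mm and 7.16 degrees, less where a joint would pass 70% of its speed; a pose out of reach is approached as far as the arm can. A call with a gripper value outside its range is refused whole. The fingers move at their own pace and stop on an object; the grip force is fixed at half the most. Time passes only in rows, so rows that do not move let the fingers close. It gives the time, the measured TCP pose, the force and the opening at its end, in the units of the state.
- state(): the state, without advancing time (a new reading comes with each control period).
- grab_frame(name): name is "scene" or "side" or "wrist"; returns the picture (420x560x3 uint8, blue, green, red); there is no depth.
- camera_info(name): a dict with "vertical_fov" (degrees; the focal length in pixels is half the picture's height over the tangent of half this angle, whatever the lens; pixels are square), "cx", "cy" (the principal point, pixels), "k1" (the pictures are not rectified: a ray, as slopes to the right and down, at radius r is drawn at 1 + k1 r^2 times it, then the intrinsics apply), "origin" and "rotation" of the camera in the world. Camera axes: x right, y down, z forward; pixel columns grow to the right and rows downward; lengths in m; the calibration is good to about 2 mm. A picture is of the moment at which its call begins: read the wrist's pose just before it. camera_info takes no time and is no camera call; for the wrist camera it gives the pose at the moment of the call.
- job_done(): hands the job in, once; it reports no verdict.
The state is a dict: "time": time; "joint_pos": joint angles; "joint_vel": joint speeds; "joint_efforts": joint torques, N m; "tool_pos": TCP position; "tool_rot": TCP orientation; "contact_force": force on the tool from outside, world axes, zero at the start; "ft_torque": the same for the moment, N m; "gripper_width": opening from 0.0 (shut) to 1.0 (fully open).
Only numpy, scipy, OpenCV 4.12 (cv2) and the standard library are available. Lean on these libraries where they do the work, as an engineer would, in place of code of your own. Each camera call takes 0.05 s, during which the arm holds its last target.

## Working session

There is one attempt and no reset: what is moved stays moved. The work goes in short steps, Python scripts to look and compute and a shell command to move; the robot and the scene stay as the last step left them, time stands still between calls to the robot, and variables do not carry over. Pictures are saved under pics/ and viewed, and the job is handed in when it is done.

```bash
ls; mkdir -p pics; python3 - <<'E'
from plant import *
import cv2
for n in ["scene","side","wrist"]:
    c=camera_info(n); print(n,c)
    cv2.imwrite(f"pics/{n}0.png",grab_frame(n))
print(state())
E
```

```text
pics
scene {'vertical_fov': 49.61123951047335, 'cx': 279.3315426796578, 'cy': 202.02661594206418, 'k1': -0.13198398321598098, 'origin': array([-0.14717945, -0.67051752,  0.95268004]), 'rotation': array([-0.36967786,  0.85025838, -0.33920839,  0.15917486])}
side {'vertical_fov': 53.3085853949738, 'cx': 279.0333398486268, 'cy': 214.4663220305294, 'k1': -0.0656927789167749, 'origin': array([0.26780208, 0.81100568, 0.67157391]), 'rotation': array([ 0.08125407, -0.13771788,  0.88035033, -0.4465589 ])}
wrist {'vertical_fov': 59.632043134267334, 'cx': 280.3189987443572, 'cy': 214.00484418886342, 'k1': -0.09000382793092687, 'origin': array([0.62526073, 0.06686706, 0.37236379]), 'rotation': array([ 1.33883737e-01,  9.90996504e-01,  7.07661405e-04, -7.57639203e-04])}
{'time': 0.15, 'joint_pos': array([-1.19003442e-01,  5.32372399e-02,  1.61398119e+00,  2.39573910e-05,
        1.47601725e+00, -1.19003634e-01]), 'joint_vel': array([-0.00011426, -0.00208729, -0.00376242, -0.00018452,  0.0007556 ,
        0.00135197]), 'joint_efforts': array([ 5.10442842e-04, -3.94241810e+01, -3.70721948e+01, -1.15854355e-04,
        4.61802789e-03,  5.00508997e-05]), 'tool_pos': array([6.24508555e-01, 6.37397545e-05, 2.30324036e-01]), 'tool_rot': array([-1.09372192e-04,  9.99999662e-01, -1.04754350e-06, -8.14288493e-04]), 'contact_force': array([-0.03043784,  0.63596501,  0.70757903]), 'ft_torque': array([ 0.03191002, -0.03084736, -0.0063903 ]), 'gripper_width': 1.0009233292191309}
```

View pics/scene0.png

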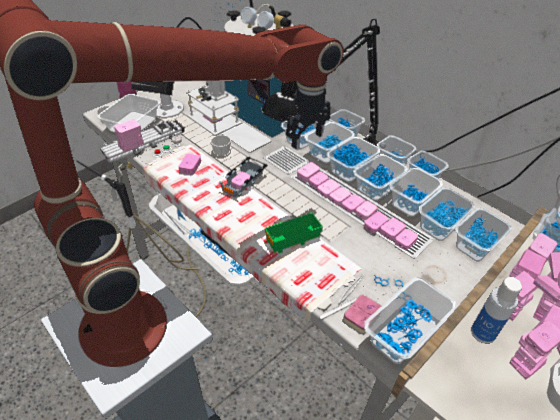

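View pics/side0.png

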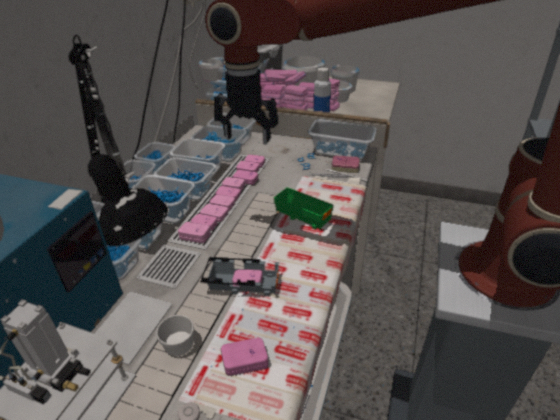

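View pics/wrist0.png

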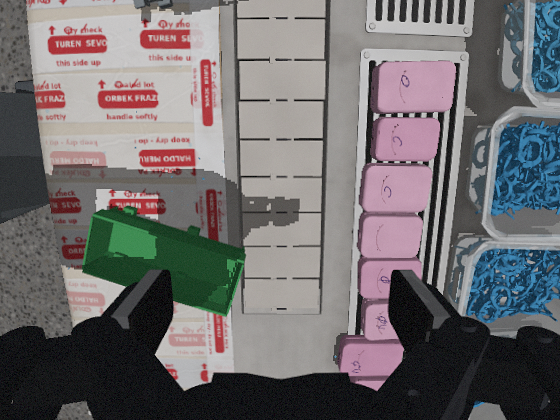

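```bash
cat > h.py <<'E'
from plant import *
import numpy as np, cv2
from scipy.spatial.transform import Rotation as R
from scipy.optimize import least_squares
def cam(n): 
    c=dict(camera_info(n)); c['f']=210/np.tan(np.radians(c['vertical_fov'])/2); q=c['rotation']; c['R']=R.from_quat([q[1],q[2],q[3],q[0]]).as_matrix(); return c
def proj(c,P):
    p=(np.atleast_2d(P)-c['origin'])@c['R']; s=p[:,:2]/p[:,2:]; r2=(s**2).sum(1,keepdims=True)
    return s*(1+c['k1']*r2)*c['f']+[c['cx'],c['cy']]
def ray(c,uv):
    d=(np.array(uv,float)-[c['cx'],c['cy']])/c['f']; s=d.copy()
    for _ in range(30): s=d/(1+c['k1']*(s@s))
    return c['R']@np.r_[s,1]
def onz(c,uv,z):
    d=ray(c,uv); return c['origin']+d*(z-c['origin'][2])/d[2]
def bin_pts(pose,P):
    x,y,th,z=pose; P=np.atleast_2d(P).astype(float)/1000; a,b=np.cos(th),np.sin(th)
    return np.c_[x+a*P[:,0]-b*P[:,1],y+b*P[:,0]+a*P[:,1],z+P[:,2]]
def crop(im,u,v,w,h,s,name): 
    cv2.imwrite('pics/'+name,cv2.resize(im[v:v+h,u:u+w],None,fx=s,fy=s,interpolation=cv2.INTER_CUBIC))
E
python3 - <<'E'
from h import *
im=cv2.imread('pics/scene0.png'); a=cv2.resize(im[150:210,210:280],None,fx=8,fy=8,interpolation=cv2.INTER_CUBIC)[:480,:560]
crop(im,205,150,75,60,8,'s_grey.png'); crop(im,255,200,80,60,8,'s_green.png')
im=cv2.imread('pics/side0.png'); crop(im,195,245,95,60,8,'d_grey.png');crop(im,265,180,80,60,8,'d_green.png')
c=cam('scene');d=cam('side')
print(onz(c,(265,235),.038),onz(c,(242,180),.04),onz(d,(240,275),.04),onz(d,(303,208),.04))
E
```

```text
[ 0.43588394 -0.03597498  0.038     ] [0.5418573 0.1852923 0.04     ] [0.56425607 0.22482479 0.04      ] [ 0.50254993 -0.05498881  0.04      ]
```

View pics/s_grey.png

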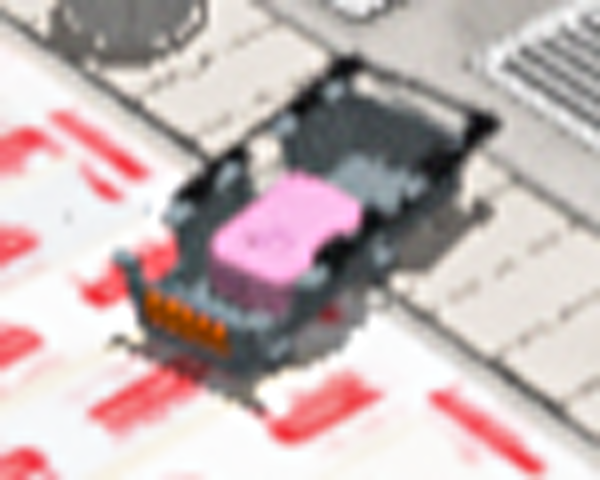

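View pics/s_green.png

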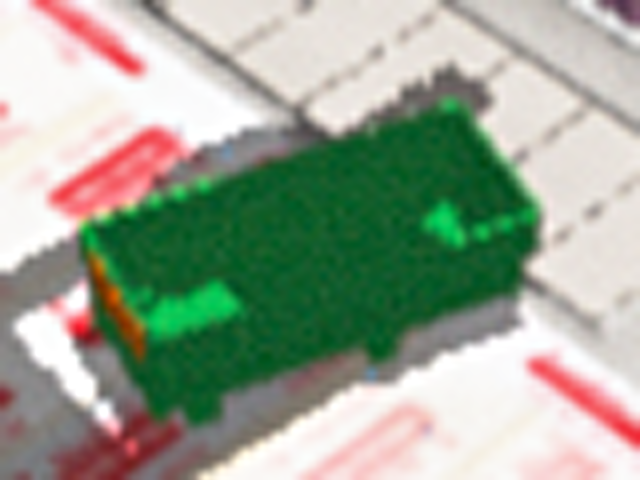

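View pics/d_grey.png

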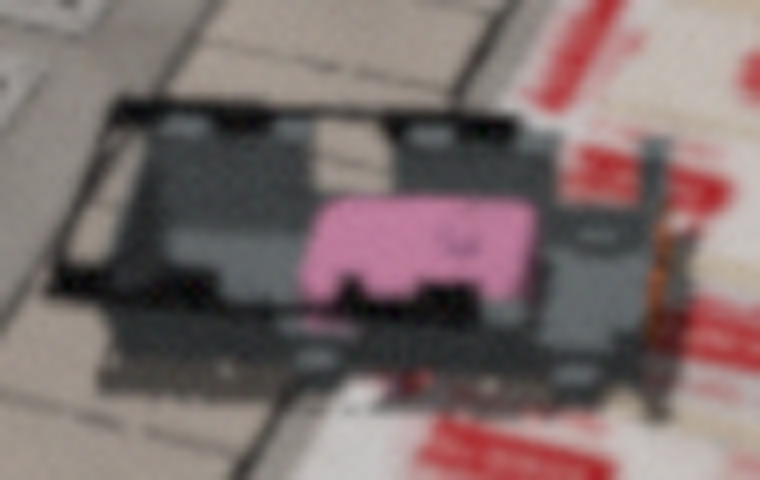

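View pics/d_green.png

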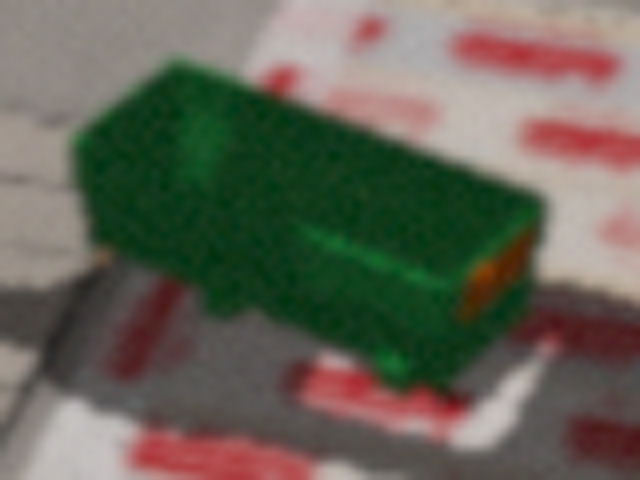

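```bash
python3 - <<'E'
from h import *
im=cv2.imread('pics/wrist0.png'); crop(im,70,190,190,140,4,'w_green.png')
E
```

```text
(no output)
```

View pics/w_green.png

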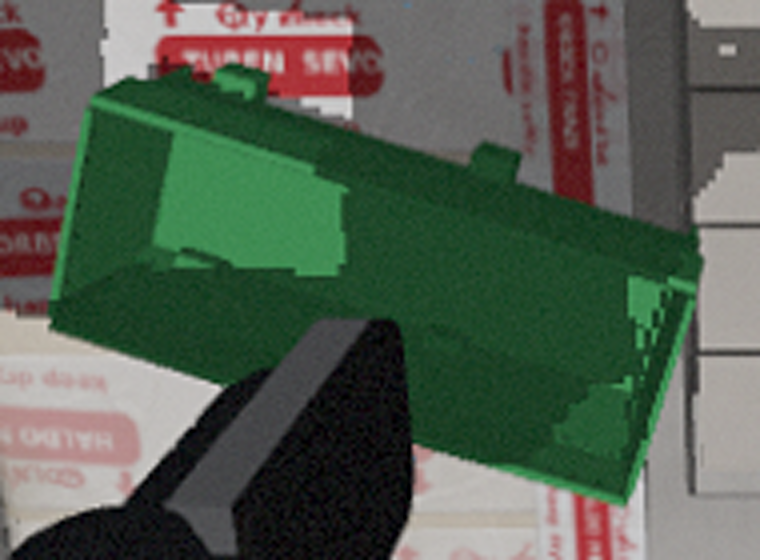

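```bash
cat > fit.py <<'E'
from h import *
c=cam('scene');d=cam('side');w=cam('wrist')
C=np.array([[-75,32,50],[-75,-32,50],[75,-32,50],[75,32,50]])
obs=[(w,C,np.array([[92,97],[50,325],[627,503],[697,285]])/4+[70,190]-.375,1),
(c,C,np.array([[82,228],[148,335],[540,213],[455,103]])/8+[255,200]-.44,1),
(d,C,np.array([[455,285],[545,198],[175,62],[78,140]])/8+[265,180]-.44,1)]
def solve(obs,g,z=0):
    f=lambda p:np.concatenate([((proj(k,bin_pts([*p,z],P))-o)*wt).ravel() for k,P,o,wt in obs])
    r=least_squares(f,g); return r.x,r.fun
if __name__=='__main__':
    for o in ([obs[0]],[obs[1]],[obs[2]],obs):
        x,f=solve(o,[.47,-.05,-.3]); print(x[:2],np.degrees(x[2]),np.round(f,1))
    # grey: orange mark and strip/rim corners
    bc=lambda L,u,v:np.array(L)/8+[u,v]-.44
    # marks: scene (188,322), side (662,285)
    m=np.array([[-75,0,22]])
    # strip end corners z=44, unknown strip offset; use rim corners  -> rough
    p=onz(c,bc([(188,322)],205,150)[0],.022); q=onz(d,bc([(660,285)],195,245)[0],.022); print(p,q)
    for u in [(348,62),(490,125)]: print('s',onz(c,bc([u],205,150)[0],.044))
    for u in [(125,105),(60,280)]: print('d',onz(d,bc([u],195,245)[0],.044))
E
python3 fit.py
```

```text
[ 0.51005754 -0.07453347] -18.140238070717157 [-0.6 -1.3 -0.6  1.1  0.2  1.2  0.9 -0.6]
[ 0.50705821 -0.07448421] -19.033439858053082 [-0.9 -1.1  0.4  1.2  0.4  0.2  0.2 -0.6]
[ 0.507991  -0.0745708] -17.326451022690623 [-0.2  0.6  1.2 -0.5  0.3 -0.7 -1.2  0.2]
[ 0.50959803 -0.07453575] -18.135374031699268 [-1.  -1.3 -1.1  1.1 -0.3  1.2  0.4 -0.6 -0.2 -1.2  1.4  1.   0.9 -0.5
  0.5 -1.2 -1.2  0.7  0.5 -0.3  0.1 -0.9 -1.7 -0.1]
[0.49249954 0.19532727 0.022     ] [0.48927245 0.19897681 0.022     ]
s [0.62989596 0.25735126 0.044     ]
s [0.64439478 0.18636405 0.044     ]
d [0.64806975 0.19735292 0.044     ]
d [0.63413416 0.26543191 0.044     ]
```

```bash
python3 -m inch '-0.012 -0.034 0 0 0 0 0; -0.012 -0.034 0 0 0 0 0; -0.012 -0.034 0 0 0 0 0; -0.012 -0.034 0 0 0 0 0; -0.012 -0.034 0 0 0 0 0; 0 0 0 0 0 0 0; 0 0 0 0 0 0 0'
python3 - <<'E'
from h import *
c=cam('wrist'); im=grab_frame('wrist'); cv2.imwrite('pics/w1.png',im); np.save('w1.npy',c,allow_pickle=True); print(c['origin'],state()['tool_pos'])
E
```

```text
time: 0.73
tool_pos: [0.5641, 0.1715, 0.231]
tool_rot: [0.0, 1.0, 0.002, -0.0]
contact_force: [-0.6, -0.3, -0.6]
gripper_width: 1.0
[0.56455849 0.23838933 0.37313103] [0.56466464 0.17035114 0.2310011 ]
```

View pics/w1.png

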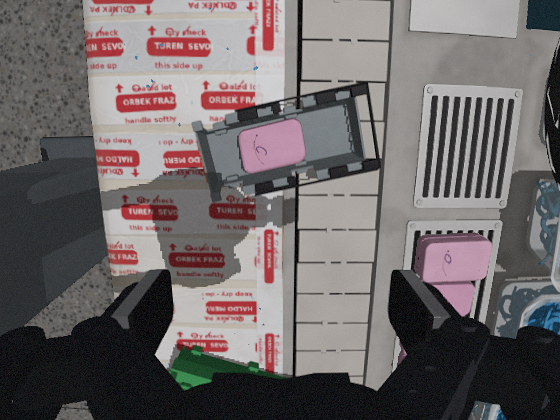

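```bash
python3 - <<'E'
from h import *
im=cv2.imread('pics/w1.png'); crop(im,188,75,200,130,4,'w1g.png')
E
```

```text
(no output)
```

View pics/w1g.png

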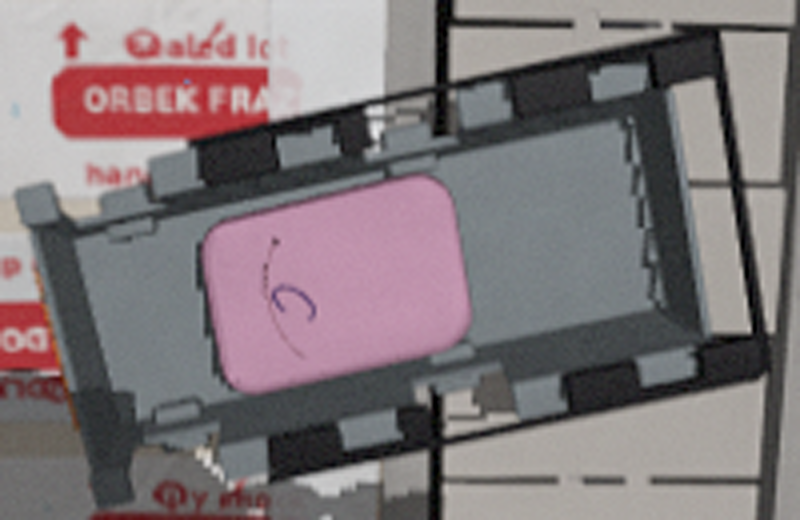

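```bash
python3 - <<'E'
from h import *
w=np.load('w1.npy',allow_pickle=True).item()
px=lambda L:np.array(L)/4+[188,75]-.375
def P(L,z): return np.array([onz(w,p,z)[:2] for p in px(L)])
t=P([(195,143),(715,30)],.044); b=P([(270,480),(765,375)],.044)
for l in(t,b): print(l, np.degrees(np.arctan2(*(l[1]-l[0])[::-1])))
th=np.mean([np.arctan2(*(l[1]-l[0])[::-1]) for l in(t,b)])
e=np.array([np.cos(th),np.sin(th)]); n=np.array([-e[1],e[0]])
print(np.degrees(th),'width',(t@n).mean()-(b@n).mean(),'lat',((t@n).mean()+(b@n).mean())/2)
c=cam('scene');d=cam('side')
p=onz(c,np.array((188,322))/8+[205,150]-.44,.022); q=onz(d,np.array((660,285))/8+[195,245]-.44,.022)
print('mark e,n',p[:2]@e,p[:2]@n,q[:2]@e,q[:2]@n)
s=(p[:2]@e+q[:2]@e)/2+.075
def show(nm,L,z): print(nm,np.round((P(L,z)@np.c_[e,n]-[s,((t@n).mean()+(b@n).mean())/2])*1000,1).tolist())
show('mark edge z22',[(40,280),(75,420)],.022)
show('posts outer z44',[(18,190),(100,507)],.044)
show('strip end z44',[(720,30),(768,370)],.044)
show('end wall right z44',[(672,90),(710,335)],.044)
show('top pockets ledge/strip edges z44',[(275,140),(337,125),(588,70),(650,55)],.044)
show('bot pockets',[(343,425),(400,415),(640,370),(696,350)],.044)
show('bot gap',[(268,450),(515,395),(562,385)],.044)
show('top gap',[(198,160),(460,105),(512,90)],.044)
show('slots z38',[(372,120),(455,110),(430,400),(512,395)],.038)
show('mould top z28.5',[(205,230),(440,180),(470,345),(235,390)],.0285)
E
```

```text
[[0.52616631 0.24109751]
 [0.63843967 0.26573881]] 12.378773584817495
[[0.54164355 0.16597658]
 [0.65414903 0.19098856]] 12.534032226485849
12.456402905651672 width 0.07653506056707796 lat 0.08358445487857294
mark e,n 0.523037750251959 0.08449883053856973 0.5206738215262131 0.08875853765086493
mark edge z22 [[-77.2, 16.4], [-77.7, -18.1]]
posts outer z44 [[-71.6, 37.2], [-72.1, -36.2]]
strip end z44 [[84.9, 38.0], [83.9, -37.2]]
end wall right z44 [[72.6, 27.7], [72.2, -26.6]]
top pockets ledge/strip edges z44 [[-13.9, 35.2], [-0.0, 35.4], [55.4, 35.5], [69.2, 35.8]]
bot pockets [[-13.0, -29.4], [0.1, -29.9], [55.3, -31.2], [68.5, -29.3]]
bot gap [[-31.0, -31.4], [26.6, -30.9], [37.4, -30.9]]
top gap [[-31.3, 34.7], [26.9, 33.9], [38.5, 34.7]]
slots z38 [[7.6, 35.0], [26.0, 33.2], [7.5, -29.0], [26.3, -31.8]]
mould top z28.5 [[-35.2, 19.3], [20.1, 18.9], [19.4, -19.7], [-37.1, -18.4]]
```

The wrist view shows the grey bin with its orange end to the left, near (205,170). Its outer strip edges are 76.5 mm apart where 76 is expected. The pockets sit about 17 mm from home. Next I move over the green bin.

```bash
python3 -m inch '-0.008 0.035 0 0 0 0 0; -0.008 0.035 0 0 0 0 0; -0.008 0.035 0 0 0 0 0; -0.008 0.035 0 0 0 0 0; -0.008 0.035 0 0 0 0 0; -0.008 0.035 0 0 0 0 0; -0.007 0.0345 0 0 0 0 0; 0 0 0.01 0 0 -0.12 0;0 0 0.01 0 0 -0.12 0;0 0 0.01 0 0 -0.12 0' && python3 -m inch '0 0 0.01 0 0 -0.12 0;0 0 0.01 0 0 -0.12 0;0 0 0.01 0 0 -0.12 0;0 0 0.01 0 0 -0.12 0;0 0 0.01 0 0 -0.12 0;0 0 0.01 0 0 -0.12 0;0 0 0.01 0 0 -0.12 0;0 0 0 0 0 -0.055 0;0 0 0 0 0 0 0;0 0 0 0 0 0 0'
python3 - <<'E'
from h import *
c=cam('wrist'); im=grab_frame('wrist'); cv2.imwrite('pics/w2.png',im); np.save('w2.npy',c,allow_pickle=True); s=state();print(s['tool_pos'],s['joint_pos'])
q=s['tool_rot'];print(R.from_quat([q[1],q[2],q[3],q[0]]).as_matrix()[:,0])
E
```

```text
time: 1.62
tool_pos: [0.5098, -0.0771, 0.2011]
tool_rot: [0.0, 0.984, 0.18, 0.0]
contact_force: [-0.7, -0.2, -0.6]
gripper_width: 1.006
time: 2.45
tool_pos: [0.5099, -0.0757, 0.1312]
tool_rot: [0.0, 0.81, 0.586, -0.0]
contact_force: [-0.2, 0.3, 0.3]
gripper_width: 0.998
[ 0.51013865 -0.07548177  0.13160498] [-2.91190507e-01 -1.27853296e-01  1.95960200e+00 -1.74276486e-04
  1.30934033e+00 -1.54323630e+00]
[ 3.13337571e-01  9.49641797e-01 -1.54434404e-04]
```

View pics/w2.png

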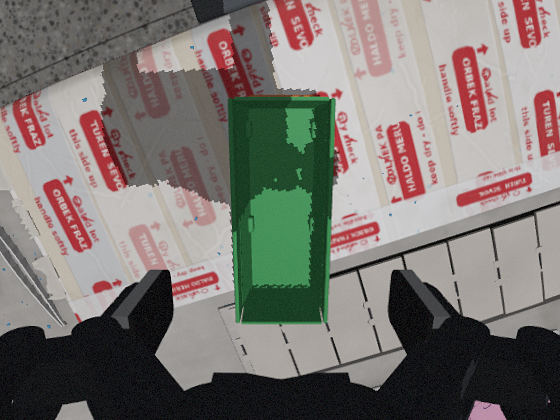

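```bash
python3 - <<'E'
from fit import *
w=np.load('w2.npy',allow_pickle=True).item()
im=cv2.imread('pics/w2.png');crop(im,215,80,135,260,2.3,'w2g.png')
C2=np.array([[-75,-32,50],[-75,32,50],[75,-32,50],[75,32,50]])
x,f=solve([(w,C2,np.array([[229,99],[334,99],[237,323],[328,323]]),1)],[.51,-.075,-.3]); print(x[:2],np.degrees(x[2]),np.round(f,1))
E
```

```text
[ 0.50981254 -0.07448954] -17.944673185163435 [-1.8 -0.4  2.  -0.9 -0.5  1.2  0.4  0.9]
```

View pics/w2g.png

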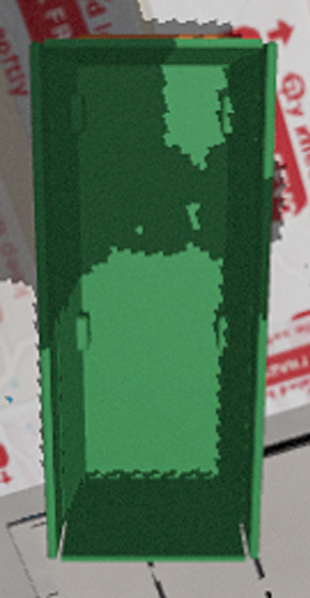

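```bash
python3 -m inch '0 0 0.015 0 0 0 0;0 0 0.02 0 0 0 0;0 0 0.02 0 0 0 0;0 0 0.02 0 0 0 0;0 0 0.015 0 0 0 0;0 0 0.012 0 0 0 0;0 0 0.01 0 0 0 0;0 0 0 0 0 0 0;0 0 0 0 0 0 0;0 0 0 0 0 0 0' && python3 -m inch '0 0 0 0 0 0 0.5;0 0 0 0 0 0 1;0 0 0 0 0 0 1;0 0 0 0 0 0 1;0 0 0 0 0 0 1;0 0 0 0 0 0 1;0 0 0 0 0 0 1;0 0 0 0 0 0 1;0 0 0 0 0 0 1'
python3 - <<'E'
from h import *
c=cam('wrist'); im=grab_frame('wrist'); cv2.imwrite('pics/w3.png',im); s=state();print(s)
cv2.imwrite('pics/s3.png',grab_frame('side')[120:300,180:420].repeat(3,0).repeat(3,1))
E
```

```text
time: 3.33
tool_pos: [0.5109, -0.0748, 0.0204]
tool_rot: [0.001, 0.81, 0.587, 0.001]
contact_force: [1.0, 0.7, 0.1]
gripper_width: 0.997
time: 4.08
tool_pos: [0.5112, -0.0749, 0.0208]
tool_rot: [0.001, 0.81, 0.587, 0.001]
contact_force: [-1.1, 0.0, 5.8]
gripper_width: 0.738
{'time': 4.1333, 'joint_pos': array([-2.89501895e-01,  2.79095334e-02,  2.01764451e+00, -1.61395758e-05,
        1.09337202e+00, -1.54447879e+00]), 'joint_vel': array([ 5.63371463e-04, -1.61488600e-03, -1.49733387e-03, -1.00987166e-03,
        8.13814145e-05, -7.66680193e-04]), 'joint_efforts': array([ 8.92431533e-03, -2.90949923e+01, -2.81026983e+01, -2.06556724e-03,
       -1.42657855e-01, -8.81768618e-03]), 'tool_pos': array([ 0.511247  , -0.07486772,  0.02081972]), 'tool_rot': array([1.06269887e-03, 8.09501737e-01, 5.87115968e-01, 8.05233173e-04]), 'contact_force': array([0.01089271, 0.06438472, 6.69041342]), 'ft_torque': array([-0.04267261,  0.09125581, -0.00498372]), 'gripper_width': 0.7361727930649444}
```

View pics/s3.png

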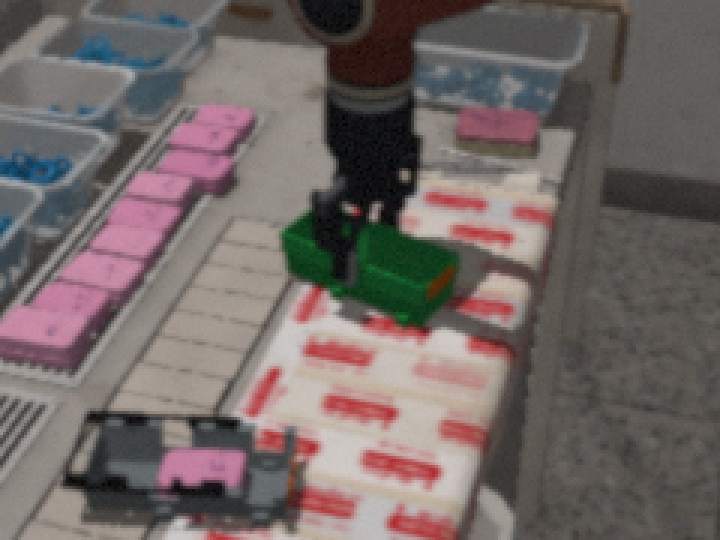

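View pics/w3.png

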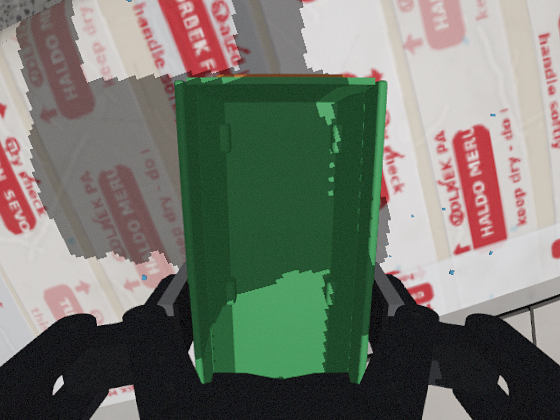

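```bash
python3 -m inch '0 0 -0.005 0 0 0 1;0 0 -0.01 0 0 0 1;0 0 -0.02 0 0 0 1;0 0 -0.025 0 0 0 1;0 0 -0.025 0 0 0 1;0 0 -0.02 0 0 0 1;0 0 -0.015 0 0 0 1;0 0 0 0 0 0.06 1;0 0 0 0 0 0.1186 1;0 0 0 0 0 0.1186 1' && python3 -m inch '0 0 0 0 0 0.1186 1;0 0 0 0 0 0.1186 1;0 0 0 0 0 0.1186 1;0 0 0 0 0 0.1186 1;0 0 0 0 0 0.1186 1;0 0 0 0 0 0.1186 1;0 0 0 0 0 0.1186 1;0 0 0 0 0 0.1186 1;0 0 0 0 0 0.1186 1;0 0 0 0 0 0.1186 1' && python3 -m inch '0 0 0 0 0 0.1186 1;0 0 0 0 0 0.1186 1;0 0 0 0 0 0.1186 1;0 0 0 0 0 0.1186 1;0 0 0 0 0 0.1186 1;0 0 0 0 0 0.1186 1;0 0 0 0 0 0.1186 1;0 0 0 0 0 0.1186 1;0 0 0 0 0 0.1186 1;0 0 0 0 0 0.058 1' && python3 -m inch '0 0 0 0 0 0 1;0 0 0 0 0 0 1;0 0 0 0 0 0 1'
python3 - <<'E'
from h import *
c=cam('wrist'); im=grab_frame('wrist'); cv2.imwrite('pics/w4.png',im); s=state();print(s['tool_pos'],s['tool_rot'],s['contact_force'],s['ft_torque'],s['joint_pos'])
q=s['tool_rot'];M=R.from_quat([q[1],q[2],q[3],q[0]]).as_matrix();x=M[:,0]
print(M.round(4).tolist(),np.degrees(np.arctan2(x[1],x[0])))
print(M.T@(np.array([.5551,.2082,0])-s['tool_pos']))
E
```

```text
time: 5.02
tool_pos: [0.5095, -0.0743, 0.1396]
tool_rot: [-0.0, 0.889, 0.458, -0.0]
contact_force: [-0.2, 0.8, -3.1]
gripper_width: 0.734
time: 5.85
tool_pos: [0.5092, -0.0743, 0.1389]
tool_rot: [-0.0, 0.993, -0.117, -0.001]
contact_force: [0.2, -0.7, -3.4]
gripper_width: 0.737
time: 6.68
tool_pos: [0.5092, -0.0742, 0.1389]
tool_rot: [0.0, 0.778, -0.628, -0.001]
contact_force: [0.5, -0.7, -2.1]
gripper_width: 0.74
time: 6.93
tool_pos: [0.5096, -0.0744, 0.1391]
tool_rot: [0.0, 0.78, -0.626, -0.0]
contact_force: [-0.8, -0.4, -3.0]
gripper_width: 0.736
[ 0.50971558 -0.0744127   0.13917496] [ 8.77101808e-05  7.79902982e-01 -6.25900376e-01 -2.25023275e-04] [-0.45694195 -0.36330288 -2.30656324] [0.01744155 0.03271319 0.02650816] [-2.89515918e-01 -1.36884846e-01  1.95436916e+00  7.52125083e-06
  1.32459131e+00  1.06305324e+00]
[[0.2165, -0.9763, -0.0005], [-0.9763, -0.2165, 0.0001], [-0.0002, 0.0004, -1.0]] -77.49661201823189
[-0.26605085 -0.1055512   0.13919498]
```

View pics/w4.png

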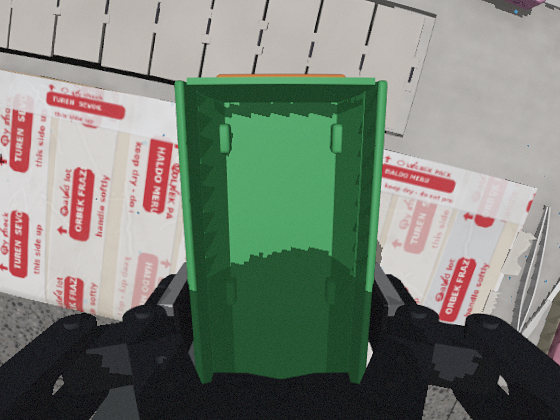

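```bash
python3 - <<'E'
from fit import *
w=cam('wrist'); s=state(); z=s['tool_pos'][2]-.0208; t=s['tool_pos']
C2=np.array([[-75,-32,50],[-75,32,50],[75,-32,50],[75,32,50]])
for uv in (np.array([[176,82],[386,82],[205,382],[357,382]]),):
  for k in (4,2):
    x,f=solve([(w,C2[:k],uv[:k],1)],[.51,-.075,-2.9],z); th=x[2]; e=np.array([np.cos(th),np.sin(th)])
    d=t[:2]-x[:2]; print(x[:2],np.degrees(th)%360,np.round(f,1),'tcp in bin',d@e,d@[-e[1],e[0]])
E
```

```text
[ 0.52084271 -0.07256792] 192.6172004547574 [ -4.7 -32.7   4.7 -32.8  -1.9  67.4   2.   67.1] tcp in bin 0.011261383125084191 -0.000630334746264136
[ 0.51173706 -0.07456182] 192.58913374862692 [-3.   0.2  3.   0.2] tcp in bin 0.001940375128484834 -0.0005861344933894803
```

```bash
python3 -m inch '-0.02 -0.008 0 0 0 0 1;-0.034 -0.0135 0 0 0 0 1;-0.034 -0.0135 0 0 0 0 1;-0.034 -0.0135 0 0 0 0 1;-0.034 -0.0135 0 0 0 0 1;-0.034 -0.0135 0 0 0 0 1;-0.034 -0.0135 0 0 0 0 1;-0.03 -0.0115 0 0 0 0 1;-0.012 -0.005 0 0 0 0 1;0 0 0.01 0 0 0 1' && python3 -m inch '0 0 0.01 0 0 0 1;0 0 0.01 0 0 0 1;0 0 0.01 0 0 0 1;0 0 0.01 0 0 0 1;0 0 0 0 0 0 1;0 0 0 0 0 0 1'
python3 - <<'E'
from h import *
crop(grab_frame('scene'),190,120,110,90,7,'s5.png'); crop(grab_frame('side'),170,180,150,130,5,'d5.png')
s=state();print(s['tool_pos'],s['contact_force'],s['ft_torque'],s['joint_pos'])
q=s['tool_rot'];M=R.from_quat([q[1],q[2],q[3],q[0]]).as_matrix();x=M[:,0]
print(np.degrees(np.arctan2(x[1],x[0])),M[2])
print(M.T@(np.array([.5551,.2082,.065])-s['tool_pos']))
E
```

```text
time: 7.82
tool_pos: [0.5573, 0.211, 0.1315]
tool_rot: [-0.002, 0.781, -0.625, 0.001]
contact_force: [0.2, -1.0, -1.9]
gripper_width: 0.737
time: 8.32
tool_pos: [0.5549, 0.207, 0.0879]
tool_rot: [0.001, 0.779, -0.627, -0.001]
contact_force: [0.2, 0.5, -2.9]
gripper_width: 0.738
[0.55609583 0.20764829 0.08970479] [-0.13092382 -0.08928544 -3.09661044] [ 0.00277953 -0.00736849  0.01921962] [ 2.32060511e-01  1.06251724e-01  1.80302654e+00 -4.00369582e-05
  1.23156989e+00  1.58627406e+00]
-77.58995867519063 [ 2.62379764e-05 -7.44998290e-04 -9.99999722e-01]
[-0.00075347  0.0008724   0.02470413]
```

View pics/s5.png

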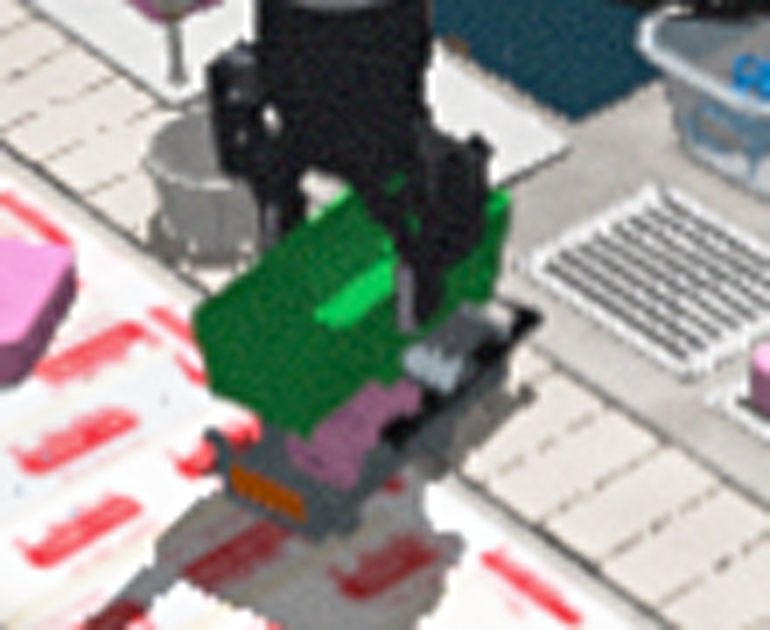

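View pics/d5.png

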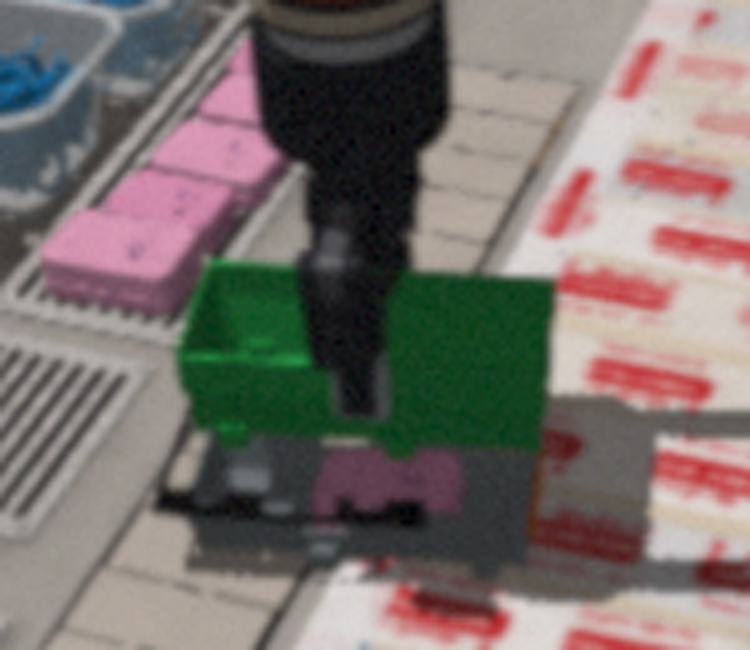

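```bash
python3 -m inch '-0.001 0.001 0.004 0 0 0 1;0 0 0.005 0 0 0 1;0 0 0.005 0 0 0 1;0 0 0.004 0 0 0 1;0 0 0.002 0 0 0 1;0 0 0.001 0 0 0 1;0 0 0 0 0 0 1;0 0 0 0 0 0 1' && python3 -m inch '0 0 0.001 0 0 0 1;0 0 0 0 0 0 1' && python3 -m inch '0 0 0.001 0 0 0 1;0 0 0 0 0 0 1'
```

```text
time: 9.08
tool_pos: [0.5546, 0.2088, 0.0683]
tool_rot: [-0.0, 0.78, -0.626, 0.0]
contact_force: [0.7, 0.1, -3.1]
gripper_width: 0.736
time: 9.25
tool_pos: [0.5546, 0.2088, 0.0674]
tool_rot: [-0.0, 0.78, -0.626, 0.0]
contact_force: [-0.5, -0.7, -3.2]
gripper_width: 0.735
time: 9.42
tool_pos: [0.5545, 0.2087, 0.0662]
tool_rot: [0.0, 0.78, -0.626, -0.0]
contact_force: [-0.6, -0.2, -2.6]
gripper_width: 0.737
```

```bash
python3 -m inch '0 0 0.0007 0 0 0 1;0 0 0 0 0 0 1' && python3 -m inch '0 0 0.0007 0 0 0 1;0 0 0 0 0 0 1'&& python3 -m inch '0 0 0.0007 0 0 0 1;0 0 0 0 0 0 1'
```

```text
time: 9.58
tool_pos: [0.5544, 0.2087, 0.0655]
tool_rot: [0.0, 0.78, -0.626, -0.0]
contact_force: [0.6, 0.9, -2.9]
gripper_width: 0.731
time: 9.75
tool_pos: [0.5546, 0.2088, 0.065]
tool_rot: [-0.0, 0.78, -0.626, -0.0]
contact_force: [0.5, -0.4, -1.7]
gripper_width: 0.737
time: 9.92
tool_pos: [0.5546, 0.2089, 0.0647]
tool_rot: [-0.0, 0.78, -0.626, -0.0]
contact_force: [-0.4, 0.1, -0.2]
gripper_width: 0.74
```

```bash
python3 -m inch '0 0 0.0007 0 0 0 1;0 0 0 0 0 0 1' && python3 -m inch '0 -0.001 0.0004 0 0 0 1;0 -0.001 0 0 0 0 1;0 -0.001 0 0 0 0 1;0 0 0 0 0 0 1' && python3 -m inch '0 -0.001 0 0 0 0 1;0 -0.001 0 0 0 0 1;0 -0.001 0 0 0 0 1;0 0 0 0 0 0 1'
```

```text
time: 10.08
tool_pos: [0.5547, 0.209, 0.0643]
tool_rot: [-0.0, 0.78, -0.626, -0.0]
contact_force: [-3.0, 0.6, 3.9]
gripper_width: 0.736
time: 10.42
tool_pos: [0.5577, 0.2095, 0.0642]
tool_rot: [0.0, 0.78, -0.626, 0.0]
contact_force: [-3.2, -0.1, 5.5]
gripper_width: 0.74
time: 10.75
tool_pos: [0.5608, 0.21, 0.0642]
tool_rot: [-0.0, 0.78, -0.626, 0.0]
contact_force: [-2.3, 0.3, 5.2]
gripper_width: 0.736
```

```bash
python3 -m inch '0 -0.001 0 0 0 0 1;0 -0.001 0 0 0 0 1;0 -0.001 0 0 0 0 1;0 -0.001 0 0 0 0 1;0 0 0 0 0 0 1' && python3 -m inch '0 -0.001 0 0 0 0 1;0 -0.001 0 0 0 0 1;0 0 0 0 0 0 1'; python3 - <<'E'
from h import *
crop(grab_frame('scene'),190,120,110,90,7,'s6.png'); crop(grab_frame('side'),170,180,150,130,5,'d6.png')
E
```

```text
time: 11.17
tool_pos: [0.5646, 0.2108, 0.0641]
tool_rot: [0.0, 0.78, -0.626, 0.0]
contact_force: [-2.0, -1.2, 5.5]
gripper_width: 0.743
time: 11.42
tool_pos: [0.5666, 0.2112, 0.0639]
tool_rot: [0.0, 0.78, -0.626, 0.0]
contact_force: [-1.6, -0.1, 4.4]
gripper_width: 0.736
```

View pics/d6.png

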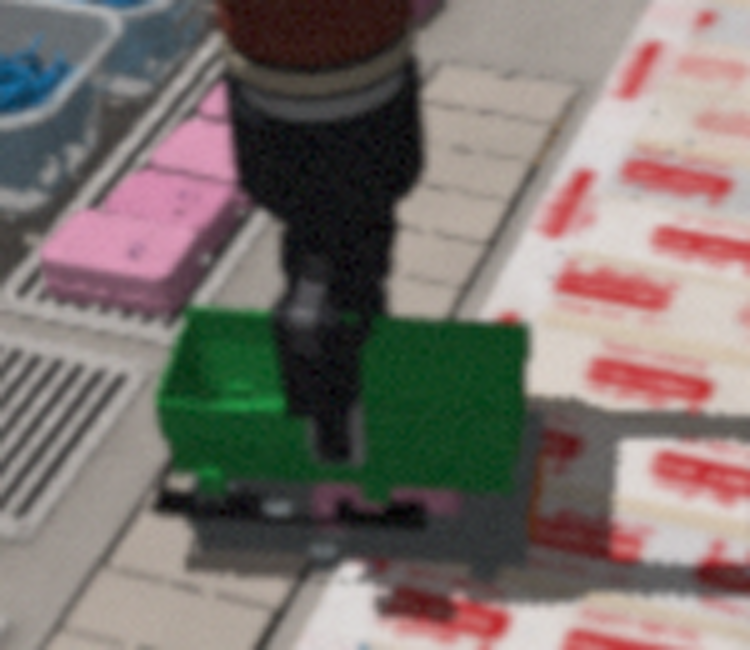

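View pics/s6.png

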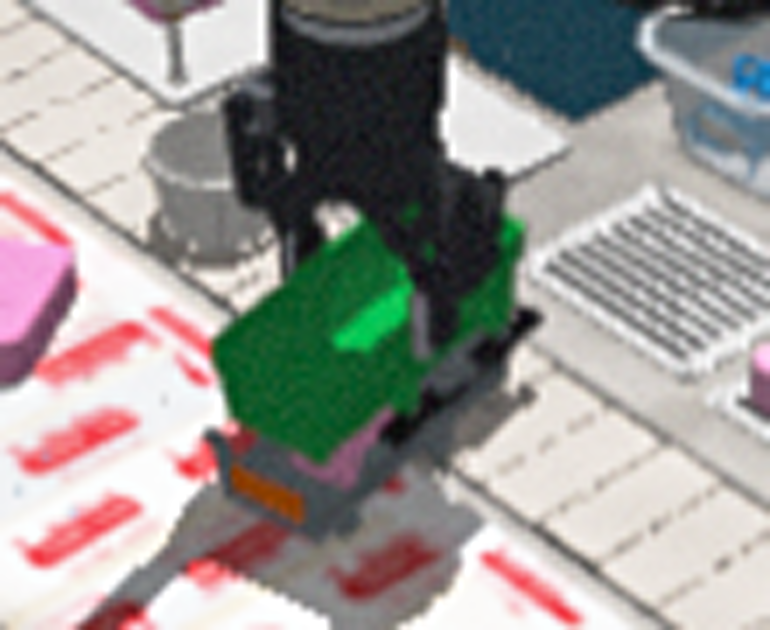

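```bash
python3 -m inch '0 -0.0005 0 0 0 0 1;0 -0.0005 0 0 0 0 1;0 -0.0005 0 0 0 0 1;0 -0.0005 0 0 0 0 1;0 0 0 0 0 0 1' && python3 -m inch '0 -0.0005 0 0 0 0 1;0 -0.0005 0 0 0 0 1;0 0 0 0 0 0 1'
```

```text
time: 11.93
tool_pos: [0.5684, 0.2117, 0.063]
tool_rot: [-0.0, 0.78, -0.626, 0.0]
contact_force: [1.1, 0.0, -2.6]
gripper_width: 0.736
time: 12.18
tool_pos: [0.5688, 0.2118, 0.0622]
tool_rot: [0.0, 0.78, -0.626, -0.0]
contact_force: [-0.5, -1.2, -3.0]
gripper_width: 0.736
```

```bash
python3 -m inch '0 -0.0004 0.0007 0 0 0 1;0 0 0.0007 0 0 0 1;0 0 0 0 0 0 1' && python3 -m inch '0 0 0.0008 0 0 0 1;0 0 0.0008 0 0 0 1;0 0 0 0 0 0 1'
```

```text
time: 12.43
tool_pos: [0.5693, 0.212, 0.0612]
tool_rot: [0.0, 0.78, -0.626, -0.0]
contact_force: [-0.7, -0.1, -3.2]
gripper_width: 0.739
time: 12.68
tool_pos: [0.5694, 0.212, 0.0598]
tool_rot: [0.0, 0.78, -0.626, -0.0]
contact_force: [0.4, -1.0, -2.4]
gripper_width: 0.739
```

Fz has fallen back to just the bin's weight and there is no sideways force, so the feet are dropping into the pockets. I keep lowering gently to seat it, at a TCP height of about 0.059.

```bash
python3 -m inch '0 0 0.0006 0 0 0 1;0 0 0 0 0 0 1' && python3 -m inch '0 0 0.0005 0 0 0 1;0 0 0 0 0 0 1' && python3 -m inch '0 0 0.0005 0 0 0 1;0 0 0 0 0 0 1'
```

```text
time: 12.85
tool_pos: [0.5695, 0.212, 0.0594]
tool_rot: [0.0, 0.78, -0.626, -0.0]
contact_force: [-0.1, -1.1, -2.1]
gripper_width: 0.74
time: 13.02
tool_pos: [0.5695, 0.2121, 0.0589]
tool_rot: [0.0, 0.78, -0.626, -0.0]
contact_force: [-0.8, 0.5, -2.9]
gripper_width: 0.734
time: 13.18
tool_pos: [0.5696, 0.2121, 0.0587]
tool_rot: [-0.0, 0.78, -0.626, -0.0]
contact_force: [-1.1, -0.6, -1.9]
gripper_width: 0.736
```

```bash
python3 -m inch '0 0 0.0005 0 0 0 1;0 0 0 0 0 0 1' && python3 -m inch '0 0 0.0004 0 0 0 1;0 0 0 0 0 0 1'; python3 - <<'E'
from h import *
crop(grab_frame('scene'),190,120,110,90,7,'s7.png'); crop(grab_frame('side'),170,180,150,130,5,'d7.png')
E
```

```text
time: 13.35
tool_pos: [0.5697, 0.2122, 0.0584]
tool_rot: [-0.0, 0.78, -0.626, -0.0]
contact_force: [-1.6, 0.6, 0.0]
gripper_width: 0.736
time: 13.52
tool_pos: [0.5697, 0.2123, 0.0582]
tool_rot: [-0.0, 0.78, -0.626, -0.0]
contact_force: [-2.0, 0.6, 2.8]
gripper_width: 0.74
```

View pics/d7.png

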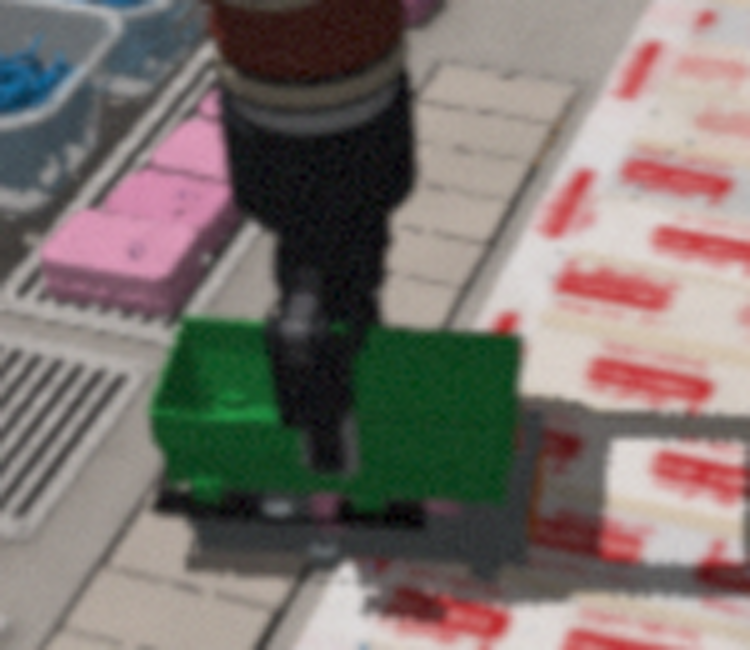

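Contact now comes at 0.0585, against 0.065 when riding on the strip. That is a 6 mm drop, so the bin is fully seated. I release it.

```bash
python3 -m inch '0 0 -0.0005 0 0 0 1;0 0 0 0 0 0 0.1;0 0 0 0 0 0 0;0 0 0 0 0 0 0;0 0 0 0 0 0 0;0 0 0 0 0 0 0;0 0 0 0 0 0 0;0 0 0 0 0 0 0' && python3 -m inch '0 0 -0.005 0 0 0 0;0 0 -0.01 0 0 0 0;0 0 -0.02 0 0 0 0;0 0 -0.03 0 0 0 0;0 0 -0.03 0 0 0 0;0 0 -0.03 0 0 0 0;0 0 -0.025 0 0 0 0;0 0 0 0 0 0 0;0 0 0 0 0 0 0'; python3 - <<'E'
from h import *
crop(grab_frame('scene'),190,120,110,90,7,'s8.png'); crop(grab_frame('side'),170,210,120,95,6.5,'d8.png')
c=cam('wrist'); np.save('w8.npy',c,allow_pickle=True); cv2.imwrite('pics/w8.png',grab_frame('wrist'))
E
```

```text
time: 14.28
tool_pos: [0.5696, 0.212, 0.0581]
tool_rot: [-0.0, 0.78, -0.626, 0.0]
contact_force: [0.7, -0.2, -0.1]
gripper_width: 1.0
time: 15.03
tool_pos: [0.571, 0.2124, 0.2119]
tool_rot: [-0.002, 0.78, -0.626, 0.002]
contact_force: [-0.1, -0.2, -0.8]
gripper_width: 1.001
```

View pics/d8.png

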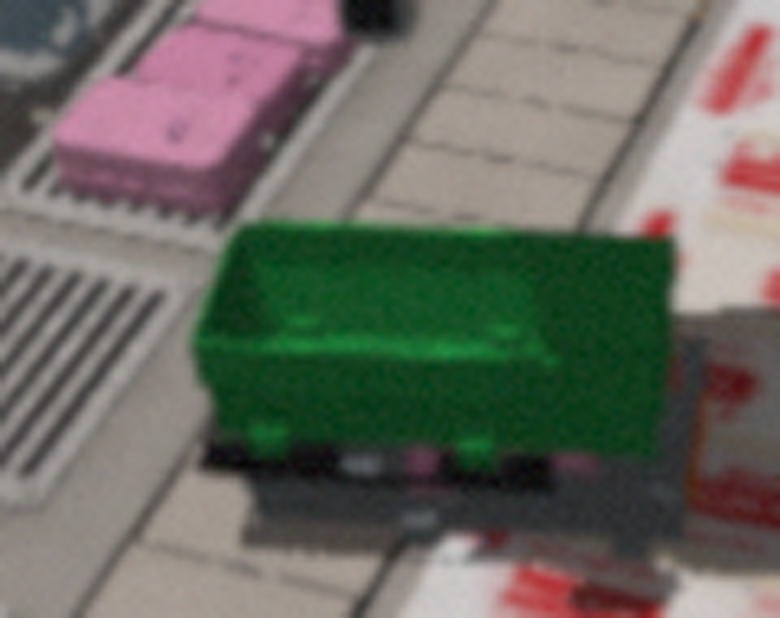

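View pics/s8.png

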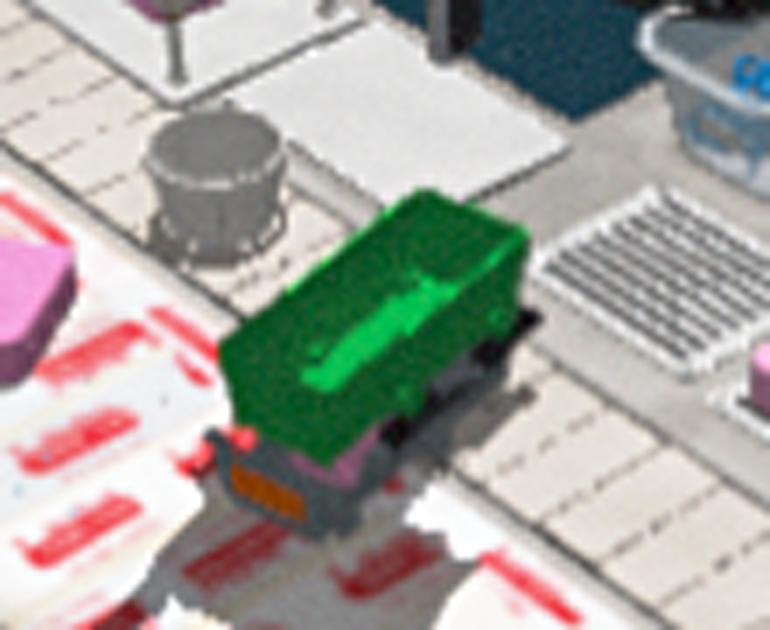

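View pics/w8.png

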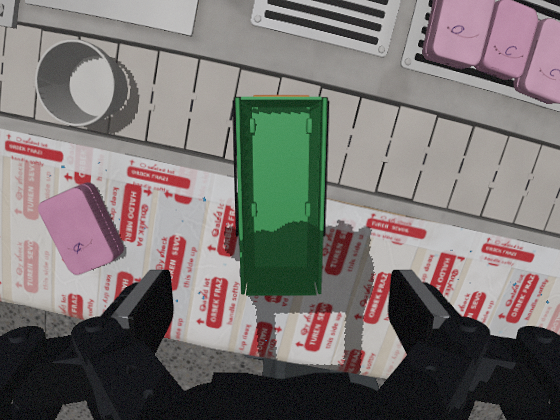

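```bash
python3 - <<'E'
from fit import *
w=np.load('w8.npy',allow_pickle=True).item()
A=np.array
obs=[(w,A([[-75,-32,50],[-75,32,50],[75,-32,50],[75,32,50]]),A([[234,98],[328,98],[241,296],[322,296]])),
(d,A([[-75,-32,50],[-75,32,50],[75,32,50]]),(A([[200,345],[240,227],[672,240]])+.5)/6.5-.5+[170,210]),
(c,A([[75,-32,50],[-75,-32,50],[-75,32,50]]),(A([[220,350],[425,190],[528,235]])+.5)/7-.5+[190,120])]
f=lambda p:np.concatenate([(proj(k,bin_pts(p,P))-o).ravel() for k,P,o in obs])
r=least_squares(f,[.57,.21,-2.92,.04]);p=r.x;print(p,np.degrees(p[2])%360,np.round(r.fun,1))
for z in(.038,.044): print(z,(least_squares(lambda q:f([*q,z]),p[:3]).fun**2).sum())
print(2*r.cost)
print(state()['tool_pos'])
E
```

```text
[ 0.57212895  0.2113466  -2.91989698  0.03632301] 192.70222645436994 [ 0.8  0.9 -0.9  0.6  0.4 -0.7 -0.4 -1.  -1.3 -0.2 -0.2 -1.8  1.3 -0.4
 -0.6 -0.4 -1.  -1.1  0.5 -0.9]
0.038 18.72072234936117
0.044 91.45446867025278
15.17138712863915
[0.56865069 0.21185601 0.20666388]
```

```bash
python3 - <<'E'
from plant import *
print(job_done(), state()['time'])
E
```

```text
the job is handed in; nothing more can be done
the job is handed in; nothing more can be done
```

The green bin is turned end for end and stacked on the grey bin. Its orange end lies over the grey bin's unmarked end, and the arm has let go and backed off. I handed the job in at about 15 s.

**How it went:**
- I set the bin down on the flat part of the strip, where contact came at a TCP height of about 65 mm.
- I slid it along with 4 to 6 N of upward contact force on the tool and about 2 to 3 N of drag. After about 14 mm it dropped.
- I then lowered it with almost no sideways force until it met the ledge at about 58.5 mm.

**Last checks:**
- **Seating:** the drop by feel was about 6 mm, the pocket depth. A fit to the three cameras put the green bin's underside 36 mm up. The nominal seated height of 38 mm fits almost as well, and the riding height of 44 mm fits clearly worse.
- **Angle:** the green bin is at 192.7°, against 192.5° for an exact half turn from the grey bin.
- **Surroundings:** the grey bin shows no movement in the before and after pictures. The pot and the pink mould beside it look untouched; I did not check the other mould separately.

**Disagreement:** my picture estimate put the pockets about 17 mm from home, and the drop came about 2 mm earlier than that. This is within the picture error, because my estimates of the grey bin's origin differed by about 2 mm.

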